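# Square up ankle blocks for gluing

### The job

Get the three wooden ankle blocks ready for gluing: slide them into one straight, closed row, flush along the long face of the aluminium straightedge and packed against each other and against its end stop, in any order. The glue spatula is lying where the row has to go, so lay it flat in the empty compartment of the tool tray, blade at the wide end and handle in the narrow slot. Leave everything else where it is.

Things in the scene. Friction and masses are not known exactly. Their poses are not given: they have to be found in the camera images.
- fence: aluminium L-shaped straightedge fixed to the bench, 16 mm high. Origin: inner corner of the L at bench level. Long bar: from the origin 440 mm along -y, face (plane x = 0) looking to -x, roughly to the robot, 30 mm thick behind it. End stop: from the origin 100 mm along -x, face (plane y = 0) looking to -y, 25 mm thick. The blocks belong at x < 0, y < 0
- block0: square wooden ankle block, 90 x 90 mm, 28 mm thick, 125 g, lying flat loose on the bench, pencilled cross and dark bolt hole on top (pale wood); too wide to grip from above, it is slid. Origin: centre of the underside; x and y along its edges, z up
- block1: square wooden ankle block, 90 x 90 mm, 28 mm thick, 125 g, lying flat loose on the bench, pencilled cross and dark bolt hole on top (mid-brown wood); too wide to grip from above, it is slid. Origin: centre of the underside; x and y along its edges, z up
- block2: square wooden ankle block, 90 x 90 mm, 28 mm thick, 125 g, lying flat loose on the bench, pencilled cross and dark bolt hole on top (plywood); too wide to grip from above, it is slid. Origin: centre of the underside; x and y along its edges, z up
- spatula: glue spatula lying flat, 180 mm long, 60 g: red handle 18 mm wide and high (x -90 to 10 mm), steel neck 12 mm wide and high (x 10 to 45), flat steel blade 44 mm wide, 4 mm thick (x 40 to 90). Origin: middle of its length, on its underside; x points to the blade's end, z up
- spatula_grip (a point): point to grip on the spatula's handle, near its balance point, 12 mm above its underside, 5 mm behind its origin
- spatula_tip (a point): middle of the spatula blade's front edge, 2 mm above its underside
- tray: low wooden tool tray fixed to the bench, 206 (x) x 112 mm; floor 4 mm thick, 5 mm walls with tops 14 mm above the bench. Empty compartment: x -98 to 98, y -29 to 29 mm; two fillers (x -98 to -50) leave there a 28 mm wide slot for the handle, so the blade goes to +x. Lane with the awl: y -73 to -34. Origin: underside, below the middle of the empty compartment
- spatula_place (a point): on the floor of the tray's empty compartment, at its middle, 4 mm above the bench; axes as the tray's: the spatula's origin comes here (+-8 mm of play along x, +-5 mm along y), its x along this x
- awl: awl with a wooden handle, 152 mm long, 20 mm thick, lying in the tray's other compartment; stays there. Origin: underside, near mid-length
- glue_jar: glue jar, 64 mm across, 80 mm high; bystander. Origin: centre of the underside
- tape: yellow roll of tape lying flat, 100 mm across, 25 mm high; bystander. Origin: centre of the underside
Things that resemble listed ones, but are neither listed nor needed, are in the scene too. Leave any turquoise look-alike of the block0 alone.

How it is judged:
By the outcome, as a careful person would: the job done as asked, in the order asked, and still so for the second after the job is handed in, with the robot touching nothing.
It also fails if it takes over 72 s, if anything falls off the work surface, if the arm or the gripper's body presses on something with over 40 N, if the wrist force passes 120 N, or if a joint passes its speed limit or range.

### The arm

A 6-joint arm with a two-finger parallel gripper is mounted at the origin on the work surface. World frame = base frame: x ahead of the robot, y to its left, z up, the work surface at z = 0. Lengths are in m, angles in rad, forces in N, time in s.
With the tool pointing down it reaches from about 0.275 to 0.75 m from the base axis. Payload 10.2 kg.
Tool frame: the origin (TCP) lies on the centre line of the jaws, within the pads' length; the fingertips stand 17 mm ahead of it and the grasp point (between the pads) lies 2 mm behind it (nose_length is the distance from the TCP to the fingertips, in m); z points along the fingers, y is the line along which they close (so a half turn about z gives the same grasp; the last joint's range is limited). The gripper opens to 88 mm and grips with 3 to 60 N. Pads are 18 mm wide; open, the fingers measure 123 mm over their backs; the gripper's body (75 mm by 187 mm) begins 45 mm behind the grasp point.
Start: joints at [1.102, 0.313, 1.498, -0, 1.331, -0.223], TCP at [0.128, 0.509, 0.256] pointing down, gripper open.
Joint ranges: [-2.94, 2.94], [-0.97, 2.17], [0.19, 2.56], [-1.23, 4.37], [0.02, 3.11], [-2.88, 2.88]. Speed limits (rad/s): [2.39, 2.39, 3.01, 3.14, 3.14, 3.14].

### API

Orientations are given as [roll, pitch, yaw] about the fixed x, y, z axes, in that order (R = Rz(yaw) Ry(pitch) Rx(roll)).
In Python, from plant import * gives the robot as it stands.
- The arm moves only by the tool send_rows, never from a script. Its argument "moves" is a list of rows, each a list of 7 numbers: the shift along the tool's x, y, z in cm, then the turn, a rotation vector about the tool's x, y, z in degrees, then the finger opening in cm, from 0 to 8.81. In form: [[dx, dy, dz, wx, wy, wz, grip], ...]. A call has 1 to 12 rows; each row shifts and turns the commanded pose from where the row before left it, along the tool's axes as they then stand; what a row does not reach is not made up. A row lasts 1/8 s, in which the tool goes at most 62.5 mm and 10.7 degrees, less where a joint would pass 70% of its speed; a pose out of reach is approached as far as the arm can. A call is refused whole if a number of a shift passes 6.25 or a number of a turn 10.7, either way. A call with a gripper value outside its range is refused whole. The fingers move at their own pace and stop on an object; "grip_force" is the grip in N (left out, the last holds). Time passes only in rows, so rows that do not move let the fingers close. It gives the time, the measured TCP pose, the force, the opening and the grip force at its end, in the units of the state.
- get_state(): the state, without advancing time (a new reading comes with each control period).
- camera(name): name is "scene" or "top" or "wrist"; returns a dict with "color" (384x512x3 uint8, red, green, blue), "z_map" (384x512 float32, m along the optical axis (not along the pixel's ray), 0 where there is no reading), "camera_matrix" (3x3 intrinsics, pixels), "T" (4x4, takes a point from camera to world coordinates); the wrist camera has in their place "mount" (4x4, takes a point from camera to tool coordinates, whose origin is the TCP and whose axes are the flange's). Camera axes: x right, y down, z forward; pixel columns grow to the right and rows downward; lengths in m; the calibration is good to about 2 mm. A picture is of the moment at which its call begins: read the wrist's pose just before it.
- job_done(): hands the job in; it is judged then, once.
Trained networks look in a picture, given as the dict that the camera call returned (one of the last four; its "shot" number tells which), for a name from the list of things; names that differ only in an ending like _2 or _b are one class to them, and where a whole thing is asked for, a point or a joint stands for the part that bears it (a point fixed in the world has none). Each returns a list of dicts, best first, with "score" (0 to 1); they miss things now and then, are a little off and sometimes report something else, mostly with a low value. They report only what shows in the picture. A call takes as long as a camera call. They do not tell look-alikes from the thing itself.
- search_frame(picture, thing): "at" ([row, column] in pixels, amid what is visible of it).
- cut_out(picture, thing): "region" (384x512 bool, what is visible of it) and "at" ([row, column] in pixels, amid what is visible of it).
The state is a dict: "clock": time; "joints": joint angles; "joint_velocities": joint speeds; "tau": joint torques, N m; "tcp_pos": TCP position; "ee_rot": TCP orientation; "contact_force": force on the tool from outside, world axes, zero at the start; "ft_torque": the same for the moment, N m; "grip_width": finger opening in m; "grasp_force": force on a finger pad.
Only numpy, scipy, OpenCV 4.12 (cv2) and the standard library are available. Lean on these libraries where they do the work, as an engineer would, in place of code of your own. Each camera call takes 0.05 s, during which the arm holds its last target. There are 200 camera calls.

## Working session

There is one attempt and no reset: what is moved stays moved. The work goes in short steps, Python scripts to look and compute and a tool call to move; the robot and the scene stay as the last step left them, time stands still between calls to the robot, and variables do not carry over. Pictures are saved under pics/ and viewed, at most 10 in all, crops included, and the job is handed in when it is done.

Besides the shell and the picture viewer there is one more tool, called after "Emit:" in YAML: its name, and indented under it one key for each argument. send_rows: Moves the arm, as the interface text tells. Its arguments: {"type":"object","properties":{"moves":{"type":"array"},"grip_force":{"type":"number"}},"required":["moves"]}

```bash
mkdir -p pics; ls; cat > h.py <<'E'
from plant import *
import numpy as np, cv2
def world(p, T=None):
    T = p["T"] if T is None else T
    K=p["camera_matrix"]; z=p["z_map"].astype(float)
    r,c=np.indices(z.shape)
    P=np.stack([(c-K[0,2])/K[0,0]*z,(r-K[1,2])/K[1,1]*z,z],-1)
    return P@T[:3,:3].T+T[:3,3]
E
python3 - <<'E'
from h import *
s=get_state(); print({k:np.round(v,3) for k,v in s.items()})
a=camera("top"); b=camera("scene")
for n,p in(("top",a),("scene",b)):
    cv2.imwrite(f"pics/{n}0.png",cv2.resize(p["color"][:,:,::-1],(800,600),interpolation=cv2.INTER_CUBIC))
    print(n,np.round(p["T"],3).tolist(),p["camera_matrix"].tolist())
for n in("top","scene"):
  p=a if n=="top" else b
  W=world(p)
  for t in["fence","block0","block1","block2","spatula","spatula_grip","spatula_tip","tray","awl","glue_jar","tape"]:
    for d in search_frame(p,t)[:4]:
        r,c=[int(round(v)) for v in d["at"]]
        print(n,t,round(d["score"],2),(r,c),np.round(W[r,c],3))
E
```

```text
pics
{'clock': np.float64(0.0), 'joints': array([ 1.102,  0.313,  1.498, -0.   ,  1.331, -0.223]), 'joint_velocities': array([ 0.   ,  0.001, -0.002, -0.   ,  0.   ,  0.001]), 'tau': array([ 0.0000e+00, -4.0221e+01, -2.5228e+01,  7.0000e-02,  3.5000e-02,
       -0.0000e+00]), 'tcp_pos': array([0.128, 0.509, 0.255]), 'ee_rot': array([-3.14 , -0.   ,  2.896]), 'contact_force': array([-0.03 , -0.185,  0.018]), 'ft_torque': array([-0.006, -0.05 ,  0.034]), 'grasp_force': np.float64(0.0), 'grip_width': np.float64(0.088)}
top [[0.0, -0.993, 0.117, 0.443], [-1.0, 0.002, 0.021, -0.058], [-0.021, -0.117, -0.993, 1.284], [0.0, 0.0, 0.0, 1.0]] [[445.97265384604935, 0.0, 254.27555284607834], [0.0, 445.97265384604935, 186.03418615662514], [0.0, 0.0, 1.0]]
scene [[-0.272, 0.767, -0.581, 1.343], [0.962, 0.211, -0.172, 0.195], [-0.01, -0.606, -0.796, 1.094], [0.0, 0.0, 0.0, 1.0]] [[444.98505861768587, 0.0, 259.12583026516455], [0.0, 444.98505861768587, 188.08839344156922], [0.0, 0.0, 1.0]]
top fence 0.57 (156, 249) [ 0.68  -0.015  0.014]
top block0 0.82 (282, 345) [ 0.324 -0.281  0.025]
top block0 0
[... 1365 characters left out ...]
212) [1.343 0.195 1.094]
scene block1 0.74 (165, 259) [ 0.482 -0.06   0.034]
scene block2 0.88 (166, 168) [ 0.556 -0.335  0.028]
scene block2 0.86 (121, 210) [ 0.338 -0.273  0.034]
scene block2 0.79 (168, 212) [1.343 0.195 1.094]
scene block2 0.74 (165, 259) [ 0.482 -0.06   0.034]
scene spatula 0.71 (205, 247) [ 0.623 -0.057  0.012]
scene spatula_grip 0.95 (208, 250) [ 0.627 -0.047  0.006]
scene spatula_grip 0.26 (171, 301) [0.47  0.072 0.032]
scene spatula_tip 0.83 (206, 249) [ 0.626 -0.05   0.013]
scene tray 0.9 (196, 385) [0.473 0.335 0.001]
scene awl 0.56 (188, 375) [0.471 0.3   0.027]
scene glue_jar 0.92 (168, 120) [ 0.638 -0.446  0.078]
scene tape 0.61 (129, 148) [ 0.404 -0.477  0.006]
```

View pics/top0.png

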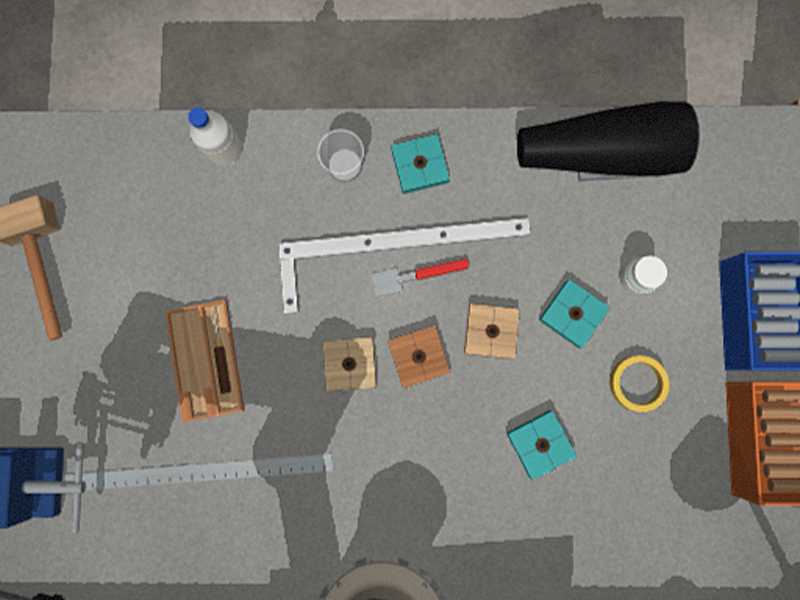

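View pics/scene0.png

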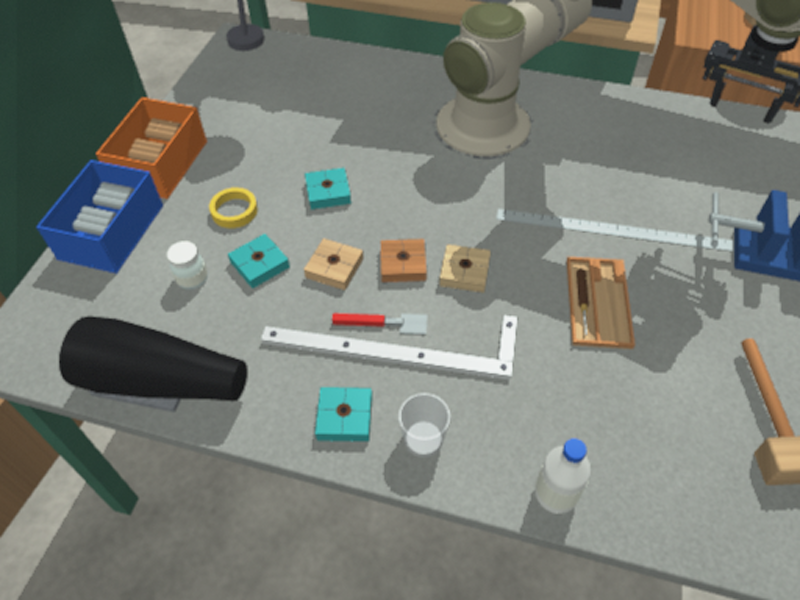

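The top view shows the plywood block at (350,363), the brown one at (418,356) and the pale one at (492,331). The turquoise look-alikes are at (420,162), (575,313) and (542,444). The spatula's blade is at (387,280) with its red handle at (445,268). The fence corner is at about (297,255), and the tray is at (205,360) with its empty lane on the left. Next I measure these from both views.

```bash
cat >> h.py <<'E'
def rect(P):
    (cx,cy),(w,h),a=cv2.minAreaRect(P[:,:2].astype(np.float32)*1000)
    return np.round([cx,cy,w,h,a],1)
def rawrect(P,q=0.5):
    "robust: PCA-free rectangle by percentile trimming along minAreaRect axes"
    (cx,cy),(w,h),a=cv2.minAreaRect(P[:,:2].astype(np.float32)*1000)
    t=np.radians(a);R=np.array([[np.cos(t),np.sin(t)],[-np.sin(t),np.cos(t)]])
    u=(P[:,:2]*1000)@R.T
    lo,hi=np.percentile(u,q,0),np.percentile(u,100-q,0)
    c=((lo+hi)/2)@R
    return np.round([*c,*(hi-lo),a],1)
SEEDS=dict(plywood=(.446,.054),brown=(.466,-.072),pale=(.520,-.187))
def blocks(p,W,seeds,zlo=.022,zhi=.036):
    out={}
    m=((W[...,2]>zlo)&(W[...,2]<zhi)).astype(np.uint8)
    for n,(x,y) in seeds.items():
        k=m.astype(bool)&(np.hypot(W[...,0]-x,W[...,1]-y)<.075)
        nn,l=cv2.connectedComponents(k.astype(np.uint8))
        j=max(range(1,nn),key=lambda i:(l==i).sum())
        P=W[l==j]; out[n]=(rawrect(P),len(P),round(1000*np.median(P[:,2]),1))
    return out
E
python3 - <<'E'
from h import *
for n in("top","scene"):
    p=camera(n);W=world(p)
    hsv=cv2.cvtColor(p["color"],cv2.COLOR_RGB2HSV);H,S,V=cv2.split(hsv)
    bench=W[(abs(W[...,0]-.55)<.02)&(abs(W[...,1]-.15)<.03)];print(n,"bench z",np.median(bench[:,2]),bench[:,2].std())
    # blocks
    for k,v in blocks(p,W,SEEDS,.015,.04).items(): print(k,v)
    # fence: white
    X,Y,Z=np.moveaxis(W,-1,0)
    f=(S<40)&(V>150)&(Z>.006)&(Z<.024)&(X>.5)&(X<.78)&(Y<.23)&(Y>-.30)
    nn,l,st,_=cv2.connectedComponentsWithStats(f.astype(np.uint8)); print("fence comps",sorted(st[1:,4])[-3:])
    j=1+np.argmax(st[1:,4]); P=W[l==j]; print("fence z",np.median(P[:,2])); np.save(f"/tmp/f_{n}.npy",P)
    b=P[P[:,0]>np.interp(P[:,1],[-.25,.17],[.68,.63])]
    print("fence all rect",rect(P))
    # spatula
    r=((H<8)|(H>172))&(S>150)&(X>.55)&(X<.72)&(abs(Y)<.2); P=W[r]; print("handle",rawrect(P,1),len(P),np.median(P[:,2]))
    d=cut_out(p,"spatula")[0]; P=W[d["region"]]; P=P[P[:,2]<.03]; print("spat",rect(P),rawrect(P,1),len(P))
    g=d["region"]&~r; P=W[g]; print("blade+neck",rawrect(P,2),np.percentile(P[:,2],[10,50,90]))
    d=cut_out(p,"tray")[0]; P=W[d["region"]]; print("tray",d["score"],rawrect(P,1),rect(P),np.percentile(P[:,2],[5,50,95]))
    for t in ("awl","spatula_grip","spatula_tip"):
        d=cut_out(p,t)
        if d: P=W[d[0]["region"]]; print(t,rawrect(P,2))
    for name,(a,b_) in dict(f=([.5,.75],[-.3,.2]),).items(): pass
    c=p["color"][:,:,::-1]
    # crops: spatula+fence, tray
    bx=(130,210,165,355) if n=="top" else (150,250,150,420)
    if n=="top":
        A=cv2.resize(c[130:240,100:345],None,fx=3.2,fy=3.2,interpolation=cv2.INTER_CUBIC); cv2.imwrite("pics/crop_top.png",A)
E
```

```text
top bench z 0.0011250982634678497 0.0071022827794782655
plywood (array([457.8,  56.1,  89. ,  89.1,   4.7]), 1032, np.float64(28.3))
brown (array([471.3, -69.1,  88.8,  89.1,  17.7]), 1029, np.float64(28.3))
pale (array([ 516.7, -200.7,   89.5,   89.1,   83.8]), 1033, np.float64(28.4))
fence comps [np.int32(8), np.int32(44), np.int32(1844)]
fence z 0.016119775647716272
fence all rect [656.3 -44.9 130.  472.2  10.2]
handle [ 633.7 -111.1   20.    95.6   12.7] 210 0.017920079362939045
spat [617.4 -72.1  45.3 178.3   8.6] [617.3 -71.5  42.4 172.9   8.6] 552
blade+neck [609.3 -51.6 124.3  90.1  63.2] [0.00043753 0.00479753 0.0133825 ]
tray 0.61 [463.9 322.1 202.7 112.9  12.5] [498.3 173.2 209.1 427.   12.5] [0.00045607 0.00569252 0.01654372]
awl [453.5 286.1  36.6  84.3  80.7]
spatula_grip [618.5 -67.9 137.1 121.2  61.8]
spatula_tip [619.3 -66.5 135.7 114.2  62.9]
scene bench z 0.0024964782367533633 0.005955808093885326
plywood (array([462.1,  60.2,  92.9,  89. ,   5.3]), 719, np.float64(29.5))
brown (array([476.2, -65. ,  93.5,  88.6,  18.3]), 700, np.float64(29.5))
pale (array([ 522.4, -196.2,   90.7,   92. ,   82.8]), 735, np.float64(29.5))
fence comps [np.int32(3), np.int32(124), np.int32(1671)]
fence z 0.01754620631463344
fence all rect [648.4 -45.6 129.8 472.6   7.2]
handle [ 637.4 -108.2   19.7   94.4   11.7] 205 0.018282876745766563
spat [622.1 -68.1  45.2 178.4   8.2] [622.  -67.6  43.1 174.    8.2] 513
blade+neck [636.6 -54.8  49.9 157.7  26.6] [0.00265017 0.00639475 0.01360826]
tray 0.71 [471.1 324.9 146.6 215.4  86.5] [850.7 302.8 155.6 995.4  86.5] [0.00225695 0.00713    0.0180701 ]
awl [472.  328.8 137.7 209.4  86.4]
spatula_grip [631.2 -68.   43.1 174.4  17.3]
spatula_tip [633.4 -65.4  44.8 171.4  19.8]
```

View pics/crop_top.png

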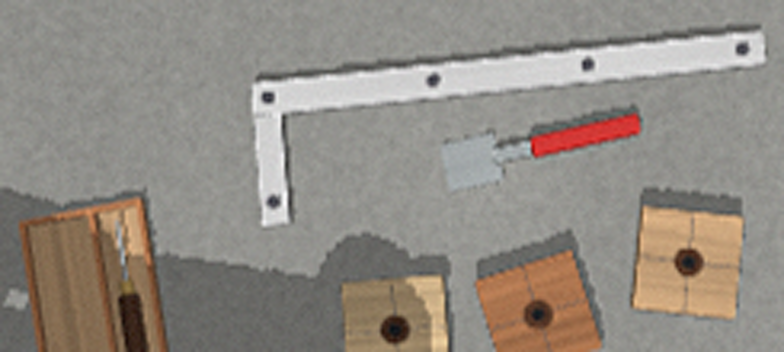

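The crop confirms there is only one spatula: its blade is at (470,160) and its handle at (585,130), with the blade towards the end stop. The awl's lane is the right half of the tray and the empty lane the left half. The two cameras differ by about 5 mm, so I'll average them and check with the wrist camera. Next I fit the fence, tray and spatula.

```bash
cat >> h.py <<'E'
def comp(m,W,xy,r):
    "largest connected part of mask m within r of xy"
    k=m&(np.hypot(W[...,0]-xy[0],W[...,1]-xy[1])<r)
    nn,l,st,_=cv2.connectedComponentsWithStats(k.astype(np.uint8)); return W[l==1+np.argmax(st[1:,4])]
def line_mid(P,n=12):
    "mid-line of an elongated strip: PCA direction, centre by extents"
    c=P[:,:2].mean(0); d=np.linalg.svd(P[:,:2]-c,full_matrices=False)[2][0]
    return c,d
E
python3 - <<'E'
from h import *
def yaw(d): return np.degrees(np.arctan2(d[1],d[0]))
for n in("top","scene"):
    P=np.load(f"/tmp/f_{n}.npy"); 
    b=P[P[:,1]<.1]; c,d=line_mid(b); d=d*np.sign(d[1])
    nrm=np.array([d[1],-d[0]])   # +x of the fence
    u=(b[:,:2]-c)@nrm; w=np.percentile(u,[1,99])
    off=np.mean(w); facept=c+nrm*(off-.015)
    s=P[((P[:,:2]-facept)@nrm<-.012)]; cs,ds=line_mid(s); v=(s[:,:2]-facept)@d; wv=np.percentile(v,[1,99])
    O=facept+d*(np.mean(wv)-.0125)
    print(n,"fence O",np.round(O*1000,1),"yaw",round(yaw(nrm),2),"bar w",np.ptp(w),"stop w",np.ptp(wv),"stop yaw",round(yaw(ds),2), "ext",np.round([((P[:,:2]-O)@d).min(),((P[:,:2]-O)@nrm).min()],3))
    p=camera(n);W=world(p);X,Y,Z=np.moveaxis(W,-1,0)
    for k,v in blocks(p,W,SEEDS,.024,.034).items(): print(k,v)
    T=comp((Z>.009)&(Z<.022),W,(.47,.31),.14); print("tray rim",rect(T),rawrect(T,.5),len(T))
    hsv=cv2.cvtColor(p["color"],cv2.COLOR_RGB2HSV);H,S,V=cv2.split(hsv)
    r=((H<8)|(H>172))&(S>150)&(X>.55)&(X<.72)&(abs(Y)<.2); h=W[r]; c,d=line_mid(h); d*=np.sign(d[1]); e=(h[:,:2]-c)@d; lo,hi=np.percentile(e,[1,99])
    m=c+d*(lo+hi)/2
    print("handle mid",np.round(m*1000,1),"yaw",round(yaw(d),1),"len",hi-lo,"-> grip",np.round((m+d*.035)*1000,1),"z",np.median(h[:,2]))
E
```

```text
top fence O [652.5 162.9] yaw 5.72 bar w 0.029562633454828076 stop w 0.02402138546964727 stop yaw -174.46 ext [-0.441 -0.1  ]
plywood (array([457.8,  56.2,  88.8,  89. ,   4.8]), 966, np.float64(28.5))
brown (array([471.1, -68.9,  88.4,  88.7,  17.9]), 984, np.float64(28.4))
pale (array([ 516.6, -200.8,   89.2,   88.6,   83.5]), 970, np.float64(28.4))
tray rim [464.7 323.1 206.4 113.6  10.8] [464.4 323.3 205.5 112.9  10.8] 787
handle mid [ 632.5 -111.5] yaw 103.0 len 0.09598314227282678 -> grip [624.6 -77.4] z 0.018324059746156918
scene fence O [655.6 166.3] yaw 5.76 bar w 0.03149409476885764 stop w 0.024464680570689235 stop yaw 5.54 ext [-0.445 -0.099]
plywood (array([462.5,  60.4,  91.7,  88.8,   4.2]), 641, np.float64(29.7))
brown (array([476. , -64.7,  93.8,  87.8,  17. ]), 627, np.float64(29.7))
pale (array([ 522.2, -196.6,   89.9,   91.9,   83.4]), 646, np.float64(29.5))
tray rim [467.9 327.  211.  113.5  11. ] [468.3 327.2 209.1 112.7  11. ] 682
handle mid [ 638.5 -107.9] yaw 102.6 len 0.09483704005504921 -> grip [630.8 -73.8] z 0.018591456474549517
```

```bash
cat >> h.py <<'E'
from scipy.spatial.transform import Rotation as Ro
def toolT():
    s=get_state(); T=np.eye(4); T[:3,:3]=Ro.from_euler("xyz",s["ee_rot"]).as_matrix(); T[:3,3]=s["tcp_pos"]; return T
def wrist():
    T=toolT(); p=camera("wrist"); return p, T@p["mount"]
def plan(xyz,yaw,n,grip,start=None):
    "rows (tool axes, cm, deg) from the present pose to xyz (m) with tool x at yaw (deg), pointing down"
    T=toolT() if start is None else start
    R0=Ro.from_matrix(T[:3,:3]); R1=Ro.from_euler("xyz",[np.pi,0,np.radians(yaw)])
    w=(R0.inv()*R1).as_rotvec(); d=(np.array(xyz)-T[:3,3])/n; rows=[]
    for i in range(n):
        R=R0*Ro.from_rotvec(w*i/n)
        rows.append([round(float(v),2) for v in R.inv().apply(d)*100]+[round(float(v),1) for v in np.degrees(w/n)]+[grip])
    print("dist/row mm",np.linalg.norm(d)*1000,"turn/row",np.degrees(np.linalg.norm(w))/n); print(rows)
    E=np.eye(4);E[:3,:3]=R1.as_matrix();E[:3,3]=xyz; return E
E
python3 - <<'E'
from h import *
p,T=wrist(); print(np.round(p["mount"],3).tolist(),p["camera_matrix"][0,0])
E=plan([.40,.345,.30],102.8,9,6.0)
plan([.59,-.075,.20],102.8,10,4.5,E)
E
```

```text
[[0.001, -0.953, -0.303, 0.079], [1.0, 0.001, -0.0, -0.001], [0.0, -0.303, 0.953, -0.129], [0.0, 0.0, 0.0, 1.0]] 290.97894129405466
dist/row mm 35.6663935990321 turn/row 7.012963136462495
[[-3.38, -1.03, -0.49, -0.0, 0.0, 7.0, 6.0], [-3.48, -0.61, -0.49, -0.0, 0.0, 7.0, 6.0], [-3.53, -0.18, -0.49, -0.0, 0.0, 7.0, 6.0], [-3.52, 0.25, -0.49, -0.0, 0.0, 7.0, 6.0], [-3.47, 0.68, -0.49, -0.0, 0.0, 7.0, 6.0], [-3.36, 1.09, -0.49, -0.0, 0.0, 7.0, 6.0], [-3.2, 1.5, -0.49, -0.0, 0.0, 7.0, 6.0], [-2.99, 1.88, -0.49, -0.0, 0.0, 7.0, 6.0], [-2.74, 2.23, -0.49, -0.0, 0.0, 7.0, 6.0]]
dist/row mm 47.169905660283014 turn/row 0.0
[[-4.52, 0.92, 1.0, 0.0, 0.0, 0.0, 4.5], [-4.52, 0.92, 1.0, 0.0, 0.0, 0.0, 4.5], [-4.52, 0.92, 1.0, 0.0, 0.0, 0.0, 4.5], [-4.52, 0.92, 1.0, 0.0, 0.0, 0.0, 4.5], [-4.52, 0.92, 1.0, 0.0, 0.0, 0.0, 4.5], [-4.52, 0.92, 1.0, 0.0, 0.0, 0.0, 4.5], [-4.52, 0.92, 1.0, 0.0, 0.0, 0.0, 4.5], [-4.52, 0.92, 1.0, 0.0, 0.0, 0.0, 4.5], [-4.52, 0.92, 1.0, 0.0, 0.0, 0.0, 4.5], [-4.52, 0.92, 1.0, 0.0, 0.0, 0.0, 4.5]]
```

Emit:
send_rows:
  moves:
    - [-3.4,-1.0,-0.5,0,0,7,6]
    - [-3.5,-0.6,-0.5,0,0,7,6]
    - [-3.5,-0.2,-0.5,0,0,7,6]
    - [-3.5,0.25,-0.5,0,0,7,6]
    - [-3.5,0.7,-0.5,0,0,7,6]
    - [-3.4,1.1,-0.5,0,0,7,6]
    - [-3.2,1.5,-0.5,0,0,7,6]
    - [-3.0,1.9,-0.5,0,0,7,6]
    - [-2.7,2.2,-0.5,0,0,7,6]
    - [0,0,0,0,0,0,5]

```text
clock: 3.2
tcp_pos: [0.4022, 0.3448, 0.3007]
ee_rot: [3.141, 0.0, 1.793]
contact_force: [0.8, -0.4, 0.4]
grip_width: 0.0518
grasp_force: 0.0
```

```bash
python3 - <<'E'
from h import *
p,T=wrist();W=world(p,T);X,Y,Z=np.moveaxis(W,-1,0)
print(get_state()["tcp_pos"],get_state()["clock"])
t=comp((Z>.009)&(Z<.022),W,(.466,.325),.14); print("tray rim",rect(t),rawrect(t,.5),len(t),np.median(t[:,2]))
O=np.array([.4622,.3468]);a=np.radians(10.8);ex=np.array([np.cos(a),np.sin(a)]);ey=np.array([-ex[1],ex[0]])
# heights over the tray in tray axes
for x in(-80,-60,-20,40,85):
    r=[]
    for y in range(-32,36,4):
        q=O+ex*x/1000+ey*y/1000; k=np.hypot(X-q[0],Y-q[1])<.004; r.append(int(round(1000*np.median(Z[k]))) if k.any() else None)
    print(x,r)
cv2.imwrite("pics/w1.png",p["color"][:,:,::-1])
E
```

```text
[0.4010574  0.34548192 0.30053132] 3.25
tray rim [466.9 325.5 205.9 112.9  11. ] [466.7 325.8 205.4 112.1  11. ] 2907 0.013969718731186909
-80 [14, 14, 14, 14, 13, 5, 4, 4, 4, 4, 4, 4, 14, 14, 375, 376, 366]
-60 [14, 14, 14, 14, 14, 5, 4, 4, 4, 4, 4, 5, 13, 14, 375, 375, 366]
-20 [14, 8, 4, 4, 4, 4, 4, 4, 4, 4, 4, 4, 4, 321, 326, 372, 374]
40 [14, 8, 5, 4, 4, 4, 4, 4, 4, 4, 4, 4, 4, 4, 4, 4, 13]
85 [14, 9, 4, 4, 4, 4, 4, 4, 4, 4, 4, 4, 4, 4, 4, 4, 14]
```

View pics/w1.png

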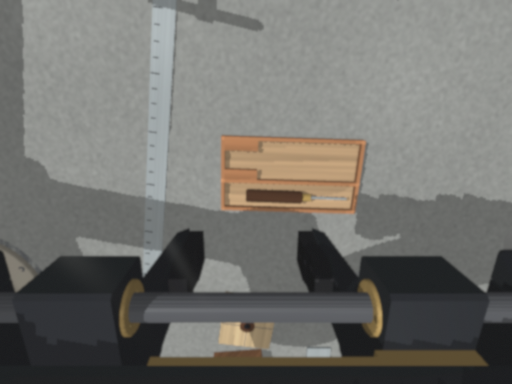

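The wrist view shows the tray centred at about (290,175), with the fillers at the left (robot) end and the awl in the lower lane. The tray rim agrees with the average of the two cameras, and the floor heights are right (4 mm floor, 14 mm walls and fillers). Next I move over the spatula.

Emit:
send_rows:
  moves:
    - [-4.6,1.28,1.0,0,0,0,5]
    - [-4.6,1.28,1.0,0,0,0,5]
    - [-4.6,1.28,1.0,0,0,0,5]
    - [-4.6,1.28,1.0,0,0,0,5]
    - [-4.6,1.28,1.0,0,0,0,5]
    - [-4.6,1.28,1.0,0,0,0,5]
    - [-4.6,1.28,1.0,0,0,0,5]
    - [-4.6,1.28,1.0,0,0,0,5]
    - [-4.6,1.28,1.0,0,0,0,4]
    - [-4.6,1.28,1.0,0,0,0,4]
    - [0,0,0,0,0,0,3.6]

```text
clock: 4.62
tcp_pos: [0.6285, -0.0752, 0.1991]
ee_rot: [-3.14, -0.001, 1.796]
contact_force: [-1.0, 1.3, -1.2]
grip_width: 0.036
grasp_force: 0.0
```

```bash
cat >> h.py <<'E'
def handle(p,W):
    X,Y,Z=np.moveaxis(W,-1,0)
    H,S,V=cv2.split(cv2.cvtColor(p["color"],cv2.COLOR_RGB2HSV))
    r=((H<8)|(H>172))&(S>150)&(Z<.1); h=W[r]; c,d=line_mid(h); 
    return h,c,d
def seefence(W):
    "fence origin & yaw from a height map (16 mm level)"
    Z=W[...,2]; m=(Z>.011)&(Z<.021)
    y=np.radians(5.75);nx=np.array([np.cos(y),np.sin(y)]);d=np.array([-nx[1],nx[0]]); O=np.array([.654,.1646])
    u=(W[...,:2]-O)@nx; v=(W[...,:2]-O)@d
    b=W[m&(u>-.015)&(u<.045)&(v<-.12)&(v>-.40)]; cc,dd=line_mid(b); dd*=np.sign(dd[1]); nn=np.array([dd[1],-dd[0]])
    w=np.percentile((b[:,:2]-cc)@nn,[1,99]); return cc+nn*w[0],np.degrees(np.arctan2(nn[1],nn[0])),np.ptp(w),((cc+nn*w[0]-O)@nx)*1000,len(b)
E
python3 - <<'E'
from h import *
p,T=wrist();W=world(p,T)
print(get_state()["tcp_pos"],get_state()["grip_width"])
h,c,d=handle(p,W); d*=np.sign(d[1]); e=(h[:,:2]-c)@d; lo,hi=np.percentile(e,[1,99]); m=c+d*(lo+hi)/2
print("grip",m+d*.035,"yaw",np.degrees(np.arctan2(d[1],d[0])),hi-lo,np.median(h[:,2]),len(h))
print("fence",seefence(W))
for k,v in blocks(p,W,dict(plywood=(.460,.058),brown=(.473,-.067),pale=(.519,-.199)),.02,.034).items(): print(k,v)
cv2.imwrite("pics/w2.png",p["color"][:,:,::-1])
E
```

```text
[ 0.62823278 -0.07358671  0.19988823] 0.035991406378806066
grip [ 0.62624099 -0.07353427] yaw 102.78957991109597 0.09434470627232422 0.017971668432438137 1124
fence (array([ 0.67505705, -0.04587793]), np.float64(4.612495481905807), np.float64(0.030906958087723757), np.float64(-0.13627841247978306), 4971)
plywood (array([462.9,  35.1,  89.2,  43.6,   5.7]), 4908, np.float64(28.0))
brown (array([474.3, -66.6,  89. ,  88.7,  18. ]), 7950, np.float64(28.1))
pale (array([ 521.8, -182.1,   57.2,   88.8,   84.3]), 3167, np.float64(28.1))
```

View pics/w2.png

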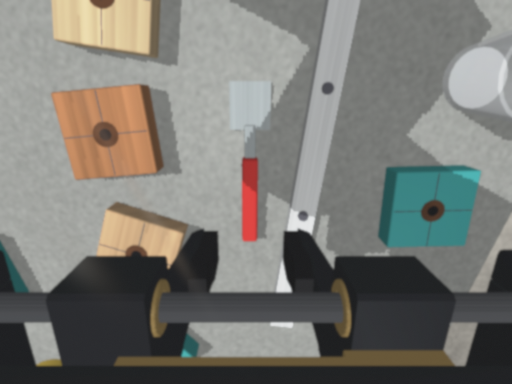

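The view shows the handle at (250,200), the blade at (250,105), the fence on the right and the glass and a turquoise block beyond it. The grip point agrees to 2 mm and is 18 mm high at the top. I descend and grip.

Emit:
send_rows:
  moves:
    - [0,-0.17,3.5,0,0,0,3.6]
    - [0,0,4.0,0,0,0,3.6]
    - [0,0,4.0,0,0,0,3.6]
    - [0,0,3.0,0,0,0,3.6]
    - [0,0,2.0,0,0,0,3.6]
    - [0,0,0.9,0,0,0,3.6]
    - [0,0,0,0,0,0,3.6]
    - [0,0,0,0,0,0,1.0]
    - [0,0,0,0,0,0,1.0]
    - [0,0,0,0,0,0,1.0]
    - [0,0,0,0,0,0,1.0]
  grip_force: 30

```text
clock: 6.05
tcp_pos: [0.6271, -0.0745, 0.0275]
ee_rot: [3.141, 0.001, 1.796]
contact_force: [-0.6, 0.9, 5.4]
grip_width: 0.0173
grasp_force: 30.0
```

Emit:
send_rows:
  moves:
    - [0,0,-0.5,0,0,0,1.0]
    - [0,0,-2.0,0,0,0,1.0]
    - [0,0,-4.0,0,0,0,1.0]
    - [0,0,-4.0,0,0,0,1.0]
    - [0,0,0,0,0,0,1.0]

```text
clock: 6.68
tcp_pos: [0.6281, -0.0747, 0.1362]
ee_rot: [3.135, 0.004, 1.796]
contact_force: [0.6, -0.5, -0.4]
grip_width: 0.0174
grasp_force: 30.0
```

```bash
python3 - <<'E'
from h import *
p,T=wrist();W=world(p,T)
s=get_state();print(s["tcp_pos"],s["grip_width"],s["contact_force"])
h,c,d=handle(p,W); d*=np.sign(d[1]); Q=(h-T0[:3,3])@T0[:3,:3] if (T0:=toolT()) is not None else 0
e=(h[:,:2]-c)@d; lo,hi=np.percentile(e,[1,99]); m=c+d*(lo+hi)/2
print("grip",m+d*.035,"yaw",np.degrees(np.arctan2(d[1],d[0])),hi-lo,"front end of handle, tool x:",np.percentile(Q[:,0],[1,99]),"tool z",np.percentile(Q[:,2],[5,50]))
plan([.4576,.3463,.137],10.9,12,1.0)
E
```

```text
[ 0.62716055 -0.07449048  0.13372326] 0.017403311098353476 [ 0.34837642 -0.12247982 -2.39110598]h.py:36: RuntimeWarning: Mean of empty slice.
  c=P[:,:2].mean(0); d=np.linalg.svd(P[:,:2]-c,full_matrices=False)[2][0]
  ret = um.true_divide(
Traceback (most recent call last):
  File "h.py", line 56, in handle
    r=((H<8)|(H>172))&(S>150)&(Z<.1); h=W[r]; c,d=line_mid(h);
                                                  ~~~~~~~~^^^
  File "h.py", line 36, in line_mid
    c=P[:,:2].mean(0); d=np.linalg.svd(P[:,:2]-c,full_matrices=False)[2][0]
                         ~~~~~~~~~~~~~~~~~~~~~~~~~~~~~~~~~~~~~~~~~~~~~~~^^^
IndexError: index 0 is out of bounds for axis 0 with size 0
```

```bash
sed -i 's/(Z<.1); h=W/(Z<.3); h=W/' h.py; python3 - <<'E'
from h import *
p,T=wrist();W=world(p,T);s=get_state();T0=toolT()
h,c,d=handle(p,W); d*=np.sign(d[1]); Q=(h-T0[:3,3])@T0[:3,:3]
print(len(h),"yaw",np.degrees(np.arctan2(d[1],d[0])),"handle in tool x:",np.percentile(Q[:,0],[1,99]),"tool y",np.median(Q[:,1]),"tool z",np.percentile(Q[:,2],[5,50,95]))
f=Q[Q[:,0]>0]; print("slope z/x",np.polyfit(f[:,0],f[:,2],1) if len(f) else None)
print(s["tcp_pos"])
plan([.4576,.3463,.137],10.9,12,1.0)
cv2.imwrite("pics/w3.png",p["color"][:,:,::-1])
E
```

```text
3111 yaw 102.85915525768976 handle in tool x: [-0.07191161  0.01420558] tool y -0.00015827513706446637 tool z [0.00698073 0.00805597 0.01000718]
slope z/x [-1.63744234  0.02024055]
[ 0.62654231 -0.07430799  0.13209435]
dist/row mm 37.77461038988693 turn/row 7.6678426644965505
[[3.73, -0.59, -0.04, 0.0, -0.0, 7.7, 1.0], [3.62, -1.08, -0.04, 0.0, -0.0, 7.7, 1.0], [3.44, -1.55, -0.04, 0.0, -0.0, 7.7, 1.0], [3.2, -2.0, -0.04, 0.0, -0.0, 7.7, 1.0], [2.91, -2.41, -0.04, 0.0, -0.0, 7.7, 1.0], [2.56, -2.78, -0.04, 0.0, -0.0, 7.7, 1.0], [2.17, -3.09, -0.04, 0.0, -0.0, 7.7, 1.0], [1.74, -3.35, -0.04, 0.0, -0.0, 7.7, 1.0], [1.27, -3.56, -0.04, 0.0, -0.0, 7.7, 1.0], [0.79, -3.69, -0.04, 0.0, -0.0, 7.7, 1.0], [0.29, -3.77, -0.04, 0.0, -0.0, 7.7, 1.0], [-0.22, -3.77, -0.04, 0.0, -0.0, 7.7, 1.0]]
```

View pics/w3.png

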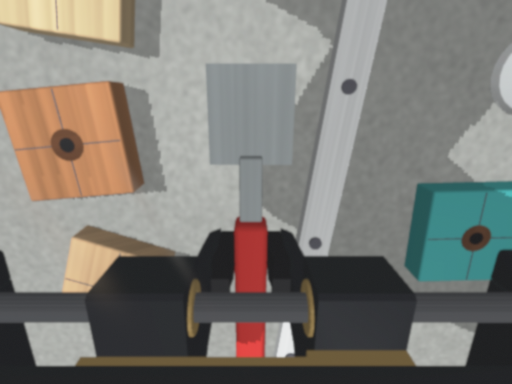

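The spatula is held straight, with its blade at (250,115), and the handle front is 14 mm ahead of the TCP against an expected 15 mm. I carry it to the tray.

Emit:
send_rows:
  moves:
    - [3.73,-0.59,-0.04,0,0,7.7,1.0]
    - [3.62,-1.08,-0.04,0,0,7.7,1.0]
    - [3.44,-1.55,-0.04,0,0,7.7,1.0]
    - [3.2,-2.0,-0.04,0,0,7.7,1.0]
    - [2.91,-2.41,-0.04,0,0,7.7,1.0]
    - [2.56,-2.78,-0.04,0,0,7.7,1.0]
    - [2.17,-3.09,-0.04,0,0,7.7,1.0]
    - [1.74,-3.35,-0.04,0,0,7.7,1.0]
    - [1.27,-3.56,-0.04,0,0,7.7,1.0]
    - [0.8,-3.7,-0.04,0,0,7.7,1.0]
    - [0.3,-3.77,-0.04,0,0,7.7,1.0]
    - [-0.2,-3.77,-0.04,0,0,7.7,1.0]

```text
clock: 8.28
tcp_pos: [0.4584, 0.3478, 0.1354]
ee_rot: [3.141, 0.002, 0.179]
contact_force: [0.6, 0.6, -0.8]
grip_width: 0.0176
grasp_force: 30.0
```

Emit:
send_rows:
  moves:
    - [0,0,0,0,0,0,1.0]
    - [0,0,0,0,0,0,1.0]

```text
clock: 8.52
tcp_pos: [0.4594, 0.3463, 0.1358]
ee_rot: [3.141, 0.002, 0.185]
contact_force: [0.1, -0.3, -1.0]
grip_width: 0.0175
grasp_force: 30.0
```

```bash
python3 - <<'E'
from h import *
p,T=wrist();W=world(p,T);X,Y,Z=np.moveaxis(W,-1,0);s=get_state();T0=toolT()
h,c,d=handle(p,W); Q=(h-T0[:3,3])@T0[:3,:3]
print(len(h),"yaw",np.degrees(np.arctan2(d[1],d[0])),"handle x:",np.percentile(Q[:,0],[1,99]),"y",np.median(Q[:,1]),"z",np.median(Q[:,2]))
t=comp((Z>.009)&(Z<.019),W,(.466,.325),.14); print("tray rim",rect(t),rawrect(t,.5),len(t))
print(s["tcp_pos"],np.degrees(s["ee_rot"]))
plan([.4576,.3463,.07],11,2,1.0)
E
```

```text
3158 yaw -169.600028646579 handle x: [-0.07199091  0.01374217] y 9.114362056665289e-05 z 0.009931200928345079
tray rim [481.2 328.2 175.9 111.6  11. ] [482.4 327.3 173.4 109.   11. ] 1993
[0.45964114 0.34609129 0.13598938] [1.79971165e+02 6.39342264e-02 1.05390593e+01]
dist/row mm 33.010635381464624 turn/row 0.23311505428739496
[[-0.09, -0.03, 3.3, 0.0, 0.0, -0.2, 1.0], [-0.1, -0.03, 3.3, 0.0, 0.0, -0.2, 1.0]]
```

Emit:
send_rows:
  moves:
    - [-0.1,-0.03,3.0,0,0,-0.2,1.0]
    - [-0.1,-0.02,3.0,0,0,-0.2,1.0]
    - [0,0,2.5,0,0,0,1.0]
    - [0,0,1.2,0,0,0,1.0]
    - [0,0,0.5,0,0,0,1.0]
    - [0,0,0,0,0,0,1.0]
    - [0,0,0,0,0,0,1.0]

```text
clock: 9.45
tcp_pos: [0.4578, 0.3472, 0.0353]
ee_rot: [-3.141, -0.001, 0.191]
contact_force: [-0.7, 0.4, -1.1]
grip_width: 0.0176
grasp_force: 30.0
```

Emit:
send_rows:
  moves:
    - [0,0,0.2,0,0,0,1.0]
    - [0,0,0.1,0,0,0,1.0]
    - [0,0,0,0,0,0,1.0]

```text
clock: 9.82
tcp_pos: [0.4574, 0.3471, 0.0316]
ee_rot: [-3.142, -0.0, 0.191]
contact_force: [-0.5, 0.5, -0.4]
grip_width: 0.0178
grasp_force: 30.0
```

```bash
python3 - <<'E'
from h import *
p,T=wrist();W=world(p,T)
z=[get_state()["tcp_pos"][2]]
for i in range(3): camera("wrist"); s=get_state(); z.append(s["tcp_pos"][2])
print(z,s["tcp_pos"],s["contact_force"])
E
```

```text
[np.float64(0.03157692804939456), np.float64(0.03158993096055305), np.float64(0.03157901090442537), np.float64(0.0315418412973229)] [0.45740442 0.34714298 0.03154184] [-0.31918755  0.36251753  0.1720621 ]
```

Emit:
send_rows:
  moves:
    - [0,0,0.1,0,0,0,1.0]
    - [0,0,0,0,0,0,1.0]
    - [0,0,0,0,0,0,2.2]
    - [0,0,0,0,0,0,2.2]
    - [0,0,-0.5,0,0,0,2.4]
    - [0,0,-1.5,0,0,0,3.0]
    - [0,0,-4,0,0,0,4]
    - [0,0,-5,0,0,0,4]
    - [0,0,-3,0,0,0,5]
    - [0,0,0,0,0,0,5]

```text
clock: 11.28
tcp_pos: [0.4582, 0.3476, 0.1737]
ee_rot: [-3.14, -0.005, 0.191]
contact_force: [-0.4, -0.0, 0.5]
grip_width: 0.0499
grasp_force: 0.0
```

```bash
python3 - <<'E'
from h import *
for n in("wrist","top"):
    if n=="wrist": p,T=wrist();W=world(p,T)
    else: p=camera(n);W=world(p)
    X,Y,Z=np.moveaxis(W,-1,0)
    O=np.array([.4625,.3473]);a=np.radians(11);R=np.array([[np.cos(a),np.sin(a)],[-np.sin(a),np.cos(a)]])
    h,c,d=handle(p,W); h=h[np.hypot(h[:,0]-O[0],h[:,1]-O[1])<.13]; q=(h[:,:2]-O)@R.T*1000
    print(n,len(h),"handle tray x,y",np.percentile(q,[2,50,98],0).round(1).tolist(),"z",np.percentile(h[:,2],[5,50,95]))
    if n=="wrist":
        print(get_state()["tcp_pos"]); cv2.imwrite("pics/w4.png",p["color"][:,:,::-1])
        u=(W[...,:2]-O)@R.T*1000
        for x in(15,30,50,65,80,86): k=(abs(u[...,0]-x)<2)&(abs(u[...,1])<15); print(x,np.round(1000*np.median(Z[k]),1) if k.any() else None)
E
```

```text
wrist 1426 handle tray x,y [[-87.9, -7.8], [-36.1, 0.1], [7.1, 8.4]] z [0.02074537 0.02203693 0.02315309]
[0.45753498 0.34718371 0.17156905]
15 238.8
30 5.0
50 8.2
65 8.1
80 8.0
86 8.2
top 181 handle tray x,y [[-90.8, -76.8], [-60.3, -3.6], [-30.4, 12.2]] z [0.01104172 0.02129256 0.02727008]
```

View pics/w4.png

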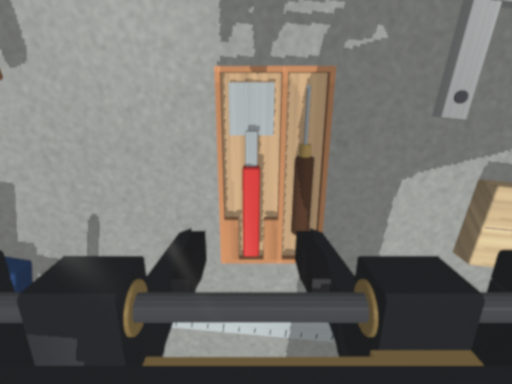

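The view shows the spatula lying in the empty compartment, with its blade at (250,105) at the wide end and its handle at (252,210) in the slot. The heights are 22 mm on the handle and 8 mm on the blade, so it lies flat. The awl is untouched. Next come the blocks, each pushed by both half-open fingers.

```bash
cat >> h.py <<'E'
FO=np.array([.6540,.1646]);FY=5.74;fa=np.radians(FY);FE=np.array([[np.cos(fa),np.sin(fa)],[-np.sin(fa),np.cos(fa)]])
def f2w(x,y): return FO+np.array([x,y])/1000@FE
def w2f(xy): return ((np.asarray(xy)-FO)@FE.T*1000)
def fblocks():
    "blocks in fence axes (mm), top and scene averaged where both see them"
    out=[]
    for n in("top","scene"):
        p=camera(n);W=world(p);Z=W[...,2]
        H,S,V=cv2.split(cv2.cvtColor(p["color"],cv2.COLOR_RGB2HSV))
        f=((W[...,:2]-FO)@FE.T*1000)
        m=(Z>.022)&(Z<.036)&~((H>75)&(H<105)&(S>90))&(f[...,0]>-260)&(f[...,0]<20)&(f[...,1]>-430)&(f[...,1]<20)
        m=cv2.morphologyEx(m.astype(np.uint8),cv2.MORPH_OPEN,np.ones((3,3)))
        nn,l,st,_=cv2.connectedComponentsWithStats(m)
        for j in range(1,nn):
            if st[j,4]<250: continue
            P=np.c_[f[l==j]/1000,Z[l==j]]; out.append((n,rawrect(P).tolist(),int(st[j,4])))
    for o in sorted(out,key=lambda o:-o[1][1]): print(o)
E
python3 - <<'E'
from h import *
E=plan([*f2w(-273,-86),.12],FY,7,5.0)
print(f2w(-273,-86))
E
```

```text
dist/row mm 43.811999577367 turn/row 0.7389084864715164
[[-1.73, 3.96, 0.72, 0.0, 0.0, 0.7, 5.0], [-1.67, 3.98, 0.72, 0.0, 0.0, 0.7, 5.0], [-1.62, 4.01, 0.72, 0.0, 0.0, 0.7, 5.0], [-1.57, 4.03, 0.72, 0.0, 0.0, 0.7, 5.0], [-1.52, 4.05, 0.72, 0.0, 0.0, 0.7, 5.0], [-1.47, 4.07, 0.72, 0.0, 0.0, 0.7, 5.0], [-1.41, 4.08, 0.72, 0.0, 0.0, 0.7, 5.0]]
[0.39097006 0.05172727]
```

Emit:
send_rows:
  moves:
    - [-1.73,3.96,0.7,0,0,0.7,5.0]
    - [-1.67,3.98,0.7,0,0,0.7,5.0]
    - [-1.62,4.01,0.7,0,0,0.7,5.0]
    - [-1.57,4.03,0.7,0,0,0.7,5.0]
    - [-1.52,4.05,0.7,0,0,0.7,5.0]
    - [-1.47,4.07,0.7,0,0,0.7,5.0]
    - [-1.41,4.08,0.7,0,0,0.7,5.0]
    - [0,0,3.5,0,0,0,5.0]
    - [0,0,3.5,0,0,0,5.0]
    - [0,0,2.0,0,0,0,5.0]
    - [0,0,0.4,0,0,0,5.0]
    - [0,0,0,0,0,0,5.0]

```text
clock: 12.88
tcp_pos: [0.3918, 0.0517, 0.0275]
ee_rot: [-3.141, 0.001, 0.105]
contact_force: [-0.9, -0.2, 0.1]
grip_width: 0.0502
grasp_force: 0.0
```

Emit:
send_rows:
  moves:
    - [1.2,0,0.2,0,0,0,5.0]
    - [1.5,0,0,0,0,0,5.0]
    - [2,0,0,0,0,0,5.0]
    - [2,0,0,0,0,0,5.0]
    - [2,0,0,0,0,0,5.0]
    - [2,0,0,0,0,0,5.0]
    - [2,0,0,0,0,0,5.0]
    - [1.8,0,0,0,0,0,5.0]
    - [1.2,0,0,0,0,0,5.0]
    - [0.8,0,0,0,0,0,5.0]
    - [0.3,0,0,0,0,0,5.0]
    - [0,0,0,0,0,0,5.0]

```text
clock: 14.38
tcp_pos: [0.5592, 0.0693, 0.0256]
ee_rot: [3.142, -0.0, 0.105]
contact_force: [-0.1, 0.1, -0.0]
grip_width: 0.0497
grasp_force: 0.0
```

```bash
python3 - <<'E'
from h import *
fblocks(); s=get_state(); print(s["tcp_pos"],w2f(s["tcp_pos"][:2]),s["contact_force"],s["ee_rot"])
E
```

```text
('scene', [-47.6, -83.1, 93.4, 88.9, 0.4], 840)
('top', [-18.2, -86.0, 89.3, 28.9, 85.3], 251)
('scene', [-200.4, -210.8, 92.4, 87.1, 11.3], 537)
('top', [-205.1, -214.1, 88.5, 88.9, 11.9], 1006)
('scene', [-168.0, -345.8, 89.8, 91.8, 78.6], 664)
('top', [-173.1, -349.7, 88.8, 88.7, 78.1], 1019)
[0.5589579  0.06928354 0.02556776] [-104.09857406  -85.33296465] [0.54043504 0.3363635  0.6555351 ] [ 3.14155907e+00 -1.34151482e-04  1.04985678e-01]
```

Emit:
send_rows:
  moves:
    - [0.2,0,0,0,0,0.3,5.0]
    - [0.15,0,0,0,0,0,5.0]
    - [0.05,0,0,0,0,0,5.0]
    - [0,0,0,0,0,0,5.0]

```text
clock: 14.98
tcp_pos: [0.5631, 0.0697, 0.0255]
ee_rot: [3.142, -0.0, 0.1]
contact_force: [-0.8, -0.5, -0.1]
grip_width: 0.0498
grasp_force: 0.3
```

Emit:
send_rows:
  moves:
    - [0.05,0,0,0,0,0,5.0]
    - [0.05,0,0,0,0,0,5.0]
    - [0,0,0,0,0,0,5.0]

```text
clock: 15.35
tcp_pos: [0.5639, 0.0698, 0.0255]
ee_rot: [-3.142, 0.0, 0.1]
contact_force: [-2.8, 0.1, 1.9]
grip_width: 0.0499
grasp_force: 1.1
```

Emit:
send_rows:
  moves:
    - [0.05,0,0,0,0,0,5.0]
    - [0.05,0,0,0,0,0,5.0]
    - [0,0,0,0,0,0,5.0]

```text
clock: 15.72
tcp_pos: [0.564, 0.0698, 0.0255]
ee_rot: [-3.141, 0.003, 0.1]
contact_force: [-8.6, -2.0, 5.7]
grip_width: 0.0501
grasp_force: 4.4
```

Emit:
send_rows:
  moves:
    - [-1.0,0,0,0,0,0,5.0]
    - [-1.0,0,-1.0,0,0,0,5.0]
    - [-2.5,1.5,-2.5,0,0,0,5.0]
    - [-3.5,3.0,-1.0,0,0,0,5.0]
    - [-4.0,3.5,0,0,0,0,5.0]
    - [-3.6,3.0,0,0,0,0,5.0]
    - [-2.1,1.67,0,0,0,0,5.0]
    - [0,0,0.5,0,0,0,5.0]
    - [0,0,2.5,0,0,0,5.0]
    - [0,0,1.4,0,0,0,5.0]
    - [0,0,0.1,0,0,0,5.0]
    - [0,0,0,0,0,0,5.0]

```text
clock: 17.23
tcp_pos: [0.402, -0.0735, 0.0259]
ee_rot: [3.141, -0.001, 0.1]
contact_force: [0.4, -0.0, -0.3]
grip_width: 0.0501
grasp_force: 0.0
```

Emit:
send_rows:
  moves:
    - [1.0,0,0,0,0,0,5.0]
    - [1.0,0,0,0,0,0,5.0]
    - [1.2,0,0,0,0,0,5.0]
    - [1.5,0,0,0,0,0,5.0]
    - [2,0,0,0,0,0,5.0]
    - [2,0,0,0,0,0,5.0]
    - [2,0,0,0,0,0,5.0]
    - [2,0,0,0,0,0,5.0]
    - [1.8,0,0,0,0,0,5.0]
    - [1.4,0,0,0,0,0,5.0]
    - [0.8,0,0,0,0,0,5.0]
    - [0.3,0,0,0,0,0,5.0]

```text
clock: 18.73
tcp_pos: [0.571, -0.0567, 0.0254]
ee_rot: [-3.142, 0.0, 0.1]
contact_force: [-1.4, -0.2, 1.3]
grip_width: 0.05
grasp_force: 0.6
```

```bash
python3 - <<'E'
from h import *
fblocks(); s=get_state(); print(s["tcp_pos"],w2f(s["tcp_pos"][:2]),s["contact_force"],s["ee_rot"])
E
```

```text
('scene', [-42.9, -83.2, 88.1, 91.6, 89.9], 817)
('top', [-47.1, -86.9, 88.9, 89.0, 89.6], 902)
('scene', [-48.8, -220.6, 94.3, 89.7, 0.2], 803)
('top', [-173.0, -349.7, 88.7, 88.9, 78.1], 1011)
('scene', [-168.2, -350.9, 83.1, 90.1, 78.6], 479)
[ 0.57081547 -0.05680233  0.02548811] [-104.91086015 -211.97256905] [-0.26689693 -0.11207591  0.43833642] [ 3.14157711e+00 -1.83317705e-04  9.97773137e-02]
```

Emit:
send_rows:
  moves:
    - [0.3,0,0,0,0,0,5.0]
    - [0.15,0,0,0,0,0,5.0]
    - [0.1,0,0,0,0,0,5.0]
    - [0.05,0,0,0,0,0,5.0]
    - [0.05,0,0,0,0,0,5.0]
    - [0.05,0,0,0,0,0,5.0]
    - [0,0,0,0,0,0,5.0]

```text
clock: 19.7
tcp_pos: [0.5767, -0.0563, 0.0255]
ee_rot: [-3.141, 0.003, 0.1]
contact_force: [-8.5, -1.1, 5.5]
grip_width: 0.0498
grasp_force: 4.1
```

Emit:
send_rows:
  moves:
    - [-1.0,0,0,0,0,0,5.0]
    - [-1.0,0,-1.0,0,0,0,5.0]
    - [-2.5,1.5,-2.5,0,0,0,5.0]
    - [-3.0,3.2,-1.0,0,0,0,5.0]
    - [-3.5,4.0,0,0,0,0,5.0]
    - [-2.5,3.2,0,0,0,0,5.0]
    - [-1.1,1.7,0,0,0,0,5.0]
    - [0,0,0.5,0,0,0,5.0]
    - [0,0,2.5,0,0,0,5.0]
    - [0,0,1.4,0,0,0,5.0]
    - [0,0,0.1,0,0,0,5.0]
    - [0,0,0,0,0,0,5.0]

```text
clock: 21.2
tcp_pos: [0.4463, -0.2059, 0.026]
ee_rot: [3.141, -0.001, 0.1]
contact_force: [0.3, -0.6, -0.4]
grip_width: 0.0501
grasp_force: 0.0
```

Emit:
send_rows:
  moves:
    - [1.0,0,0,0,0,0,5.0]
    - [1.0,0,0,0,0,0,5.0]
    - [1.2,0,0,0,0,0,5.0]
    - [1.5,0,0,0,0,0,5.0]
    - [2,0,0,0,0,0,5.0]
    - [2,0,0,0,0,0,5.0]
    - [2,0,0,0,0,0,5.0]
    - [1.5,0,0,0,0,0,5.0]
    - [1.0,0,0,0,0,0,5.0]
    - [0.5,0,0,0,0,0,5.0]
    - [0.2,0,0,0,0,0,5.0]

```text
clock: 22.58
tcp_pos: [0.5842, -0.1921, 0.0254]
ee_rot: [-3.141, 0.0, 0.1]
contact_force: [-1.0, -0.2, 0.2]
grip_width: 0.0497
grasp_force: 0.4
```

```bash
python3 - <<'E'
from h import *
fblocks(); s=get_state(); print(s["tcp_pos"],w2f(s["tcp_pos"][:2]),s["contact_force"],s["ee_rot"])
E
```

```text
('scene', [-41.9, -83.4, 90.8, 88.8, 0.0], 820)
('top', [-47.1, -86.9, 89.1, 89.2, 89.9], 977)
('scene', [-42.3, -220.8, 91.1, 89.5, 0.5], 797)
('top', [-47.3, -224.4, 88.0, 89.1, 89.8], 939)
('scene', [-48.8, -336.3, 89.2, 93.1, 89.7], 787)
[ 0.58421731 -0.19218414  0.02547521] [-105.11634821 -348.01594997] [0.24886511 0.15662366 0.12654564] [-3.14153480e+00 -9.63155203e-05  9.95822361e-02]
```

Emit:
send_rows:
  moves:
    - [0.3,0,0,0,0,0,5.0]
    - [0.15,0,0,0,0,0,5.0]
    - [0.1,0,0,0,0,0,5.0]
    - [0.05,0,0,0,0,0,5.0]
    - [0.05,0,0,0,0,0,5.0]
    - [0.05,0,0,0,0,0,5.0]
    - [0,0,0,0,0,0,5.0]

```text
clock: 23.55
tcp_pos: [0.5902, -0.1916, 0.0256]
ee_rot: [-3.141, 0.003, 0.1]
contact_force: [-9.0, -0.3, 4.4]
grip_width: 0.0499
grasp_force: 4.2
```

Emit:
send_rows:
  moves:
    - [-1.0,0,0,0,0,0,5.0]
    - [-1.0,0,-1.0,0,0,0,4.5]
    - [0,0,-3.5,0,0,0,4.0]
    - [0,0,-1.5,0,0,0,4.0]
    - [0,0,0,0,0,0,4.0]

```text
clock: 24.18
tcp_pos: [0.5716, -0.1937, 0.0865]
ee_rot: [3.14, -0.002, 0.1]
contact_force: [0.6, 0.3, -0.2]
grip_width: 0.0399
grasp_force: 0.0
```

```bash
python3 - <<'E'
from h import *
s=get_state(); print(s["tcp_pos"],w2f(s["tcp_pos"][:2]))
plan([*f2w(-46,-404),.085],FY+90,9,4.0)
fblocks()
E
```

```text
[ 0.57160088 -0.19369399  0.08650069] [-117.82053113 -348.25639939]
dist/row mm 10.10304303441991 turn/row 10.002757890094562
[[0.8, 0.62, 0.02, 0.0, -0.0, -10.0, 4.0], [0.68, 0.75, 0.02, 0.0, -0.0, -10.0, 4.0], [0.54, 0.85, 0.02, 0.0, -0.0, -10.0, 4.0], [0.38, 0.94, 0.02, 0.0, -0.0, -10.0, 4.0], [0.21, 0.99, 0.02, 0.0, -0.0, -10.0, 4.0], [0.04, 1.01, 0.02, 0.0, -0.0, -10.0, 4.0], [-0.14, 1.0, 0.02, 0.0, -0.0, -10.0, 4.0], [-0.31, 0.96, 0.02, 0.0, -0.0, -10.0, 4.0], [-0.47, 0.89, 0.02, 0.0, -0.0, -10.0, 4.0]]
('scene', [-42.3, -83.4, 90.3, 88.7, 0.4], 827)
('top', [-46.9, -86.7, 88.9, 89.1, 89.3], 958)
('scene', [-41.7, -220.8, 90.3, 89.5, 0.0], 799)
('top', [-46.8, -224.1, 88.5, 89.0, 89.8], 952)
('scene', [-42.1, -336.6, 91.6, 89.3, 0.3], 772)
```

Emit:
send_rows:
  moves:
    - [0.8,0.62,0,0,0,-10,4.0]
    - [0.68,0.75,0,0,0,-10,4.0]
    - [0.54,0.85,0,0,0,-10,4.0]
    - [0.38,0.94,0,0,0,-10,4.0]
    - [0.21,0.99,0,0,0,-10,4.0]
    - [0.04,1.01,0,0,0,-10,4.0]
    - [-0.14,1.0,0,0,0,-10,4.0]
    - [-0.31,0.96,0,0,0,-10,4.0]
    - [-0.47,0.89,0,0,0,-10,4.0]
    - [0,0,1.0,0,0,0,4.0]
    - [0,0,1.0,0,0,0,4.0]
    - [0,0,0,0,0,0,4.0]

```text
clock: 25.78
tcp_pos: [0.6475, -0.2413, 0.0638]
ee_rot: [-3.139, -0.002, 1.669]
contact_force: [-0.3, 0.0, -0.7]
grip_width: 0.04
grasp_force: 0.0
```

```bash
python3 - <<'E'
from h import *
fblocks(); s=get_state(); print(s["tcp_pos"],w2f(s["tcp_pos"][:2]),np.degrees(s["ee_rot"]))
p,T=wrist();W=world(p,T);f=w2f(W[...,:2]);m=(W[...,2]>.022)&(W[...,2]<.034)&(f[...,1]>-420)&(abs(f[...,0]+45)<60)
nn,l,st,_=cv2.connectedComponentsWithStats(m.astype(np.uint8))
for j in range(1,nn):
    if st[j,4]>500: print(rawrect(np.c_[f[l==j]/1000,W[l==j][:,2]]))
E
```

```text
('scene', [-42.2, -83.3, 88.5, 91.7, 89.6], 818)
('top', [-47.3, -86.9, 89.0, 88.7, 89.8], 970)
('scene', [-42.0, -220.7, 89.4, 90.5, 89.4], 791)
('top', [-47.0, -224.3, 88.8, 89.1, 89.7], 981)
('top', [-46.7, -326.5, 87.8, 62.4, 0.2], 417)
('scene', [-41.8, -336.1, 90.5, 89.5, 0.3], 786)
[ 0.64816621 -0.24170382  0.06539971] [ -46.4407696  -403.68314229] [-1.79985088e+02 -1.07617178e-02  9.56575393e+01]
[ -44.2 -337.9   88.    88.3   89.9]
```

Emit:
send_rows:
  moves:
    - [0,0,2.2,0,0,0,4.0]
    - [0,0,1.6,0,0,0,4.0]
    - [0,0,0.15,0,0,0,4.0]
    - [0.8,0,0,0,0,0,4.0]
    - [1.0,0,0,0,0,0,4.0]
    - [1.2,0,0,0,0,0,4.0]
    - [1.2,0,0,0,0,0,4.0]
    - [1.2,0,0,0,0,0,4.0]
    - [0.5,0,0,0,0,0,4.0]
    - [0,0,0,0,0,0,4.0]

```text
clock: 27.18
tcp_pos: [0.6423, -0.1825, 0.0258]
ee_rot: [-3.141, -0.001, 1.671]
contact_force: [0.1, -0.3, 0.8]
grip_width: 0.0398
grasp_force: 0.0
```

```bash
python3 - <<'E'
from h import *
fblocks(); s=get_state(); print(s["tcp_pos"],w2f(s["tcp_pos"][:2]),s["contact_force"])
E
```

```text
('scene', [-41.8, -83.5, 91.2, 88.6, 0.0], 823)
('top', [-47.2, -86.9, 89.3, 88.9, 89.9], 976)
('top', [-47.0, -221.3, 129.7, 89.3, 90.0], 1196)
('scene', [-42.0, -241.1, 176.1, 90.3, 89.9], 1541)
[ 0.64222939 -0.18296574  0.02566023] [ -46.4731717  -344.64581426] [0.00888335 0.04562415 0.07881024]
```

Emit:
send_rows:
  moves:
    - [0.6,0,0,0,0,0,4.0]
    - [1.0,0,0,0,0,0,4.0]
    - [1.0,0,0,0,0,0,4.0]
    - [1.0,0,0,0,0,0,4.0]
    - [1.0,0,0,0,0,0,4.0]
    - [0.8,0,0,0,0,0,4.0]
    - [0.4,0,0,0,0,0,4.0]
    - [0.2,0,0,0,0,0,4.0]
    - [0,0,0,0,0,0,4.0]

```text
clock: 28.4
tcp_pos: [0.6365, -0.1232, 0.0261]
ee_rot: [3.141, -0.0, 1.67]
contact_force: [-0.6, -0.1, -0.1]
grip_width: 0.0403
grasp_force: 0.0
```

```bash
python3 - <<'E'
from h import *
fblocks(); s=get_state(); print(s["tcp_pos"],w2f(s["tcp_pos"][:2]),s["contact_force"])
E
```

```text
('top', [-46.9, -108.6, 201.6, 89.1, 89.9], 2051)
('scene', [-42.1, -134.2, 91.5, 259.0, 0.4], 2350)
[ 0.63656341 -0.12334782  0.0261043 ] [ -46.14809279 -284.76013486] [-1.08041057  0.6502259   1.1113792 ]
```

Emit:
send_rows:
  moves:
    - [0.2,0,0,0,0,0,4.0]
    - [0.15,0,0,0,0,0,4.0]
    - [0.1,0,0,0,0,0,4.0]
    - [0.05,0,0,0,0,0,4.0]
    - [0.05,0,0,0,0,0,4.0]
    - [0,0,0,0,0,0,4.0]

```text
clock: 29.25
tcp_pos: [0.636, -0.1181, 0.0261]
ee_rot: [3.141, 0.0, 1.671]
contact_force: [0.5, -3.4, 0.7]
grip_width: 0.0396
grasp_force: 1.6
```

Emit:
send_rows:
  moves:
    - [0.05,0,0,0,0,0,4.0]
    - [0.05,0,0,0,0,0,4.0]
    - [0,0,0,0,0,0,4.0]

```text
clock: 29.62
tcp_pos: [0.636, -0.118, 0.0261]
ee_rot: [3.141, 0.002, 1.67]
contact_force: [1.5, -8.4, -0.4]
grip_width: 0.0399
grasp_force: 4.0
```

```bash
python3 - <<'E'
from h import *
fblocks(); s=get_state(); print(s["tcp_pos"],w2f(s["tcp_pos"][:2]),s["contact_force"])
E
```

```text
('top', [-46.8, -103.0, 200.4, 89.1, 89.9], 2022)
('scene', [-42.2, -129.1, 91.0, 258.5, 0.4], 2340)
[ 0.63598616 -0.11799326  0.02616714] [ -46.18691172 -279.37468755] [ 0.66997303 -8.37925216 -1.24462166]
```

Emit:
send_rows:
  moves:
    - [-0.5,0,0,0,0,0,4.0]
    - [-1.5,0,0,0,0,0,4.0]
    - [0,0,-2.5,0,0,0,4.0]
    - [0,0,-3.5,0,0,0,4.0]
    - [0,0,0,0,0,0,4.0]

```text
clock: 30.35
tcp_pos: [0.639, -0.1379, 0.0886]
ee_rot: [3.137, 0.002, 1.67]
contact_force: [0.6, 0.5, -0.0]
grip_width: 0.0401
grasp_force: 0.0
```

```bash
python3 - <<'E'
from h import *
fblocks(); s=get_state(); print(s["tcp_pos"],w2f(s["tcp_pos"][:2]),s["contact_force"])
plan([*f2w(-122,-180),.085],FY,9,8.8)
p,T=wrist();W=world(p,T);f=w2f(W[...,:2]);m=(W[...,2]>.022)&(W[...,2]<.034)&(f[...,1]>-300)&(f[...,1]<10)&(abs(f[...,0]+45)<60)
P=np.c_[f[m],W[m][:,2]]; print("row x,y extents",np.percentile(P[:,:2],[.2,99.8],0).round(1).tolist())
for y in range(-260,-60,20):
    k=abs(P[:,1]-y)<8
    if k.sum()>100: print(y,np.percentile(P[k,0],[1,99]).round(1))
cv2.imwrite("pics/w5.png",p["color"][:,:,::-1])
E
```

```text
('top', [-46.7, -111.9, 217.8, 89.1, 90.0], 2217)
('scene', [-41.9, -133.1, 91.0, 266.0, 0.3], 2428)
[ 0.63751738 -0.13715342  0.08543025] [ -46.57965984 -298.59192548] [-0.00384241 -0.48706494 -0.23200959]
dist/row mm 15.615937415526565 turn/row 9.995402166909251
[[1.32, -0.84, 0.01, -0.0, 0.0, 10.0, 8.8], [1.15, -1.05, 0.01, -0.0, 0.0, 10.0, 8.8], [0.95, -1.24, 0.01, -0.0, 0.0, 10.0, 8.8], [0.72, -1.38, 0.01, -0.0, 0.0, 10.0, 8.8], [0.47, -1.49, 0.01, -0.0, 0.0, 10.0, 8.8], [0.2, -1.55, 0.01, -0.0, 0.0, 10.0, 8.8], [-0.07, -1.56, 0.01, -0.0, 0.0, 10.0, 8.8], [-0.34, -1.52, 0.01, -0.0, 0.0, 10.0, 8.8], [-0.6, -1.44, 0.0, -0.0, 0.0, 10.0, 8.8]]
row x,y extents [[-88.8, -269.5], [0.3, -168.5]]
-260 [-87.9  -0.6]
-240 [-87.9  -0.5]
-220 [-87.9  -0.5]
-200 [-87.8  -0.6]
-180 [-87.8  -0.7]
```

View pics/w5.png

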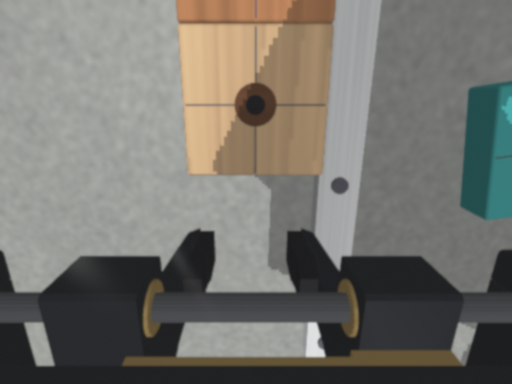

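The view shows the pale block at (255,100), flush with the fence and packed against the brown one. I press each neighbouring pair against the long face once more to make the row flush.

Emit:
send_rows:
  moves:
    - [1.32,-0.84,0,0,0,10,8.8]
    - [1.15,-1.05,0,0,0,10,8.8]
    - [0.95,-1.24,0,0,0,10,8.8]
    - [0.72,-1.38,0,0,0,10,8.8]
    - [0.47,-1.49,0,0,0,10,8.8]
    - [0.2,-1.55,0,0,0,10,8.8]
    - [-0.07,-1.56,0,0,0,10,8.8]
    - [-0.34,-1.52,0,0,0,10,8.8]
    - [-0.6,-1.44,0,0,0,10,8.8]
    - [0,0,2.0,0,0,0,8.8]
    - [0,0,0,0,0,0,8.8]

```text
clock: 31.88
tcp_pos: [0.5497, -0.0263, 0.0641]
ee_rot: [-3.14, 0.004, 0.1]
contact_force: [0.3, -0.3, -0.4]
grip_width: 0.0876
grasp_force: 0.0
```

```bash
python3 - <<'E'
from h import *
s=get_state(); print(s["tcp_pos"],w2f(s["tcp_pos"][:2]),np.degrees(s["ee_rot"]),s["grip_width"])
E
```

```text
[ 0.54969201 -0.02626532  0.06414315] [-122.87426614 -179.47601663] [-179.90939348    0.23232638    5.73434502] 0.08764608965636993
```

Emit:
send_rows:
  moves:
    - [0,0,2.0,0,0,0,8.8]
    - [0,0,1.6,0,0,0,8.8]
    - [0,0,0.2,0,0,0,8.8]
    - [0.8,0,0,0,0,0,8.8]
    - [0.8,0,0,0,0,0,8.8]
    - [0.4,0,0,0,0,0,8.8]
    - [0.2,0,0,0,0,0,8.8]
    - [0.15,0,0,0,0,0,8.8]
    - [0.1,0,0,0,0,0,8.8]
    - [0,0,0,0,0,0,8.8]

```text
clock: 33.12
tcp_pos: [0.5735, -0.0242, 0.028]
ee_rot: [-3.141, 0.005, 0.1]
contact_force: [-11.0, -1.3, 8.1]
grip_width: 0.088
grasp_force: 5.7
```

Emit:
send_rows:
  moves:
    - [-0.5,0,0,0,0,0,8.8]
    - [-1.5,0,0,0,0,0,8.8]
    - [0,-3.0,0,0,0,0,8.8]
    - [0,-3.5,0,0,0,0,8.8]
    - [0,-2.5,0,0,0,0,8.8]
    - [0.8,0,0,0,0,0,8.8]
    - [0.7,0,0,0,0,0,8.8]
    - [0.2,0,0,0,0,0,8.8]
    - [0.1,0,0,0,0,0,8.8]
    - [0.1,0,0,0,0,0,8.8]
    - [0.1,0,0,0,0,0,8.8]
    - [0,0,0,0,0,0,8.8]

```text
clock: 34.62
tcp_pos: [0.5645, 0.0648, 0.0278]
ee_rot: [3.141, 0.005, 0.1]
contact_force: [-9.9, -4.5, 6.5]
grip_width: 0.088
grasp_force: 5.3
```

Emit:
send_rows:
  moves:
    - [-0.5,0,0,0,0,0,8.8]
    - [-1.5,0,0,0,0,0,8.8]
    - [-3,0,-2,0,0,0,8.8]
    - [-4,0,-5,0,0,0,8.8]
    - [-5,0,-5,0,0,0,8.8]
    - [-5,-3,-5,0,0,0,8.8]
    - [-3,-4,-3,0,0,0,8.8]
    - [0,-4,0,0,0,0,8.8]
    - [0,0,0,0,0,0,8.8]

```text
clock: 35.75
tcp_pos: [0.3524, 0.1505, 0.2122]
ee_rot: [-3.141, -0.002, 0.103]
contact_force: [-0.2, -0.6, 0.2]
grip_width: 0.0879
grasp_force: 0.0
```

```bash
python3 - <<'E'
from h import *
fblocks(); s=get_state(); print(s["tcp_pos"],s["clock"])
p=camera("top")
p2,T=wrist();W=world(p2,T);f=w2f(W[...,:2]);m=(W[...,2]>.024)&(W[...,2]<.032)&(f[...,1]>-300)&(f[...,1]<20)&(f[...,0]>-110)&(f[...,0]<15)
P=f[m]; print(len(P),"extents",np.percentile(P,[.3,99.7],0).round(1).tolist())
for y in range(-260,0,20):
    k=abs(P[:,1]-y)<8
    if k.sum()>60: print(y,np.percentile(P[k,0],[1,99]).round(1))
c=p["color"][:,:,::-1][120:270,100:340]; a=cv2.resize(c,(768,480),interpolation=cv2.INTER_CUBIC)
cv2.imwrite("pics/final.png",a)
E
```

```text
('scene', [-42.0, -133.0, 90.8, 266.5, 0.1], 2442)
('top', [-47.0, -136.5, 89.2, 266.9, 0.1], 2911)
[0.35291475 0.14882004 0.21157473] 35.85Traceback (most recent call last):
  File "<stdin>", line 5, in <module>
    return _quantile_unchecked(
        a, q, axis, out, overwrite_input, method, keepdims, weights)
    return _ureduce(a,
                    func=_quantile_ureduce_func,
    ...<5 lines>...
                    overwrite_input=overwrite_input,
                    method=method)
    r = func(a, **kwargs)
    result = _quantile(arr,
                       quantiles=q,
    ...<2 lines>...
                       out=out,
                       weights=wgt)
    slices_having_nans = np.isnan(arr[-1, ...])
                                  ~~~^^^^^^^^^
IndexError: index -1 is out of bounds for axis 0 with size 0
```

```bash
python3 - <<'E'
from h import *
p=camera("top"); c=p["color"][:,:,::-1][125:275,95:335]; cv2.imwrite("pics/final.png",cv2.resize(c,(800,500),interpolation=cv2.INTER_CUBIC))
E
```

```text
(no output)
```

View pics/final.png

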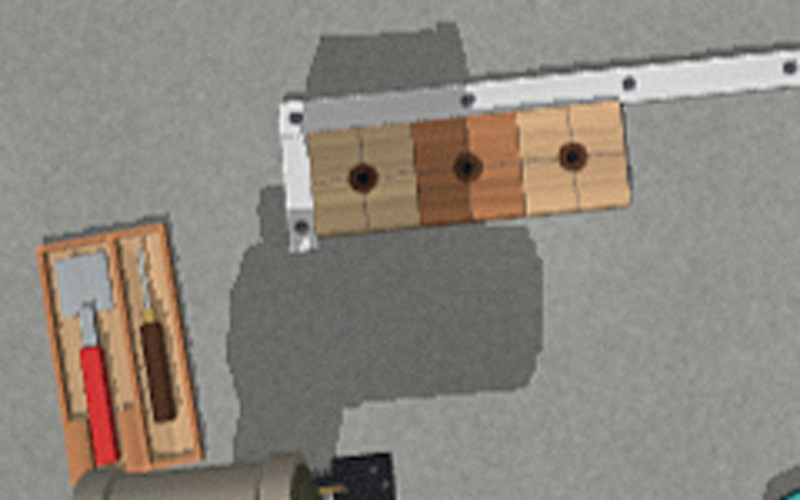

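The three blocks form a closed row from (310,180) to (630,150), flush with the bar and against the end stop. The spatula lies in the tray at (90,350). I hand the job in.

```bash
python3 -c "
from plant import *
print(job_done())"
```

```text
the job is handed in; nothing more can be done
None
```

The job is handed in at about 36 s on the robot clock: the spatula lies flat in the tray's empty compartment with its handle in the slot, and the three blocks form a closed row flush along the straightedge and packed against its end stop.

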